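# Reset the filter-use counter and snap the filter retainer onto the container lid

## Task

A fresh filter lies in the upturned sterilising-container lid: first turn the reset knob of the use counter anticlockwise back to its zero stop, then take the round filter retainer by its orange hub, set it over the lid's stud and press it down until it clicks home. Keep pressing after the click and finish holding it so: the program ends with the gripper still pushing the retainer firmly down on its blue sprung seat ring, nothing released. Leave the counter at zero and all the other things where they are.

Things in the scene. Friction and masses are not known exactly. Their poses are not given: they have to be found in the camera images.
- retainer: Loose retainer, 0.12 kg, flat on the table, hub up: steel disc 110 mm wide, 4 mm thick, with black dots; in its middle an orange round hub, 36 mm in diameter, its top 40 mm above the underside. Origin: centre of the underside; z up. A socket in the underside (21 mm mouth, wider inside, 30 mm deep) takes the stud at any yaw. Grip the hub 28 mm above the underside, tips clear of the disc.
- stud_seat (a point): Point on the stud's axis at the top of the blue seat ring, 14 mm above the table: the retainer's origin comes here when home. z up; x, y along the lid's sides. The retainer first meets the stud's balls with its underside 13 mm above this point; the next 4 mm take about 10 N, then the force drops, and from 5 mm it clicks down to 0 by itself. Pulling it off takes as much.
- container_lid: Aluminium container lid lying upside down, fixed: a tray 200 mm (x) by 260 mm (y), rim 22 mm high. Origin: centre of the underside, on the table, below the stud. The upright steel stud in its middle is 18 mm thick with a cone nose (10 mm wide at the tip), its tip 39 mm above the table; four sprung steel balls stand out of its side, 23 mm above the table.
- seat_ring: Blue ring around the stud (outer diameter 100, inner 80 mm) on which the disc seats. Origin: on the stud's axis, 6 mm below the ring's top face. It is sprung: 2 N per mm over 4 mm of travel down, then solid; so a retainer pushed 3 mm below point stud_seat presses on it with about 6 N.
- counter: Grey use counter, fixed, a box 85 x 85 x 30 mm with a round white dial on top and the black reset knob in its middle. Origin: centre of the underside, on the table; x points to the red zero mark on the dial. The retainer and the counter may stand in either of two places to the robot's right, one nearer, one farther.
- reset_knob (a joint): Turn of the reset knob in rad: 0 at the zero stop, growing clockwise seen from above; starts somewhere from 0.6 to 1.4. It turns with light friction (0.03 N m) and stays where it is left; at 0 the red stripe on the knob points to the red mark on the dial.
- knob_grip (a point): Point on the knob's axis, 58 mm above the table, at the height to grip. The knob has an upright black bar, 42 mm long, 12 mm thick, from 36 to 66 mm above the table, on a disc of 48 mm diameter. The point turns with the knob: x along the bar towards the end with the red stripe, y across the bar's thickness, z up.
- forceps: Bystander: steel ring-handled forceps lying on the table left of the lid, 130 mm long, 8 mm thick. Origin on its underside.
- id_tag: Bystander: brass disc, 28 mm in diameter, 5 mm thick, lying in a corner of the lid. Origin: centre of the underside.
- bin: Bystander: white open bin, 90 x 170 x 45 mm, at the far side of the table. Origin: centre of the underside.
- scissors: Bystander: gilt ring-handled scissors, lying in the white bin. Origin on its underside.
- bowl: Bystander: steel bowl, 110 mm across, 45 mm high, at the far side. Origin: centre of the underside.
- seal_jar: Bystander: white jar with a blue cap, 54 mm in diameter, 70 mm high, at the right. Origin: centre of the underside.
- oil_bottle: Bystander: white bottle with a red cap, 48 mm in diameter, 130 mm high, at the far left. Origin: centre of the underside.

How it is judged:
On the way, in this order (a step that is already met when the one before it is completed fails the run):
1. the reset knob is turned back to its zero stop (value of joint reset_knob below 0.08 rad), for 0.2 s.
2. the retainer has clicked home on the stud (z of retainer in the frame of stud_seat below 0.0025 m and horizontal distance between retainer and stud_seat below 0.004 m and angle between retainer's own z axis and vertical below 0.07 rad), for 0.2 s.
At the end, for the whole second after the job is handed in: The reset knob is within 0.08 rad of zero; the retainer is home on the stud (underside no more than 2.5 mm above the uncompressed seat, within 4 mm of the stud's axis, tilted less than 0.07 rad); the gripper is in contact with it (over 2 N) and still pushes it on the seat ring with more than 3 N (all of step 2 and value of joint reset_knob below 0.08 rad and contact force between retainer and seat_ring above 3 N and contact force between the fingers and retainer above 2 N); the arm keeps its last pose, push and grip.
It fails at once if one of the bystanders is shifted by more than 30 mm (distance of any of forceps, id_tag, bin, scissors, bowl, seal_jar, oil_bottle from where it was at the start of the episode above 0.03 m).
It also fails if it takes over 51 s, if anything falls off the work surface, if the arm or the gripper's body presses on something with over 40 N, if the wrist force passes 120 N, or if a joint passes its speed limit or range.

## Robot

A 6-joint arm with a two-finger parallel gripper is mounted at the origin on the work surface. World frame = base frame: x ahead of the robot, y to its left, z up, the work surface at z = 0. Lengths are in m, angles in rad, forces in N, time in s.
With the tool pointing down it reaches from about 0.35 to 0.85 m from the base axis. Payload 8.1 kg.
Tool frame: the origin (TCP) lies between the finger pads; the fingertips stand 11 mm ahead of it and the grasp point (between the pads) lies 8 mm behind it (robot.tips_ahead is the distance from the TCP to the fingertips, in m); z points along the fingers, y is the line along which they close (so a half turn about z gives the same grasp; the last joint's range is limited). The gripper opens to 93 mm and grips with 3 to 60 N. Pads are 15 mm wide; open, the fingers measure 128 mm over their backs; the gripper's body (75 mm by 188 mm) begins 65 mm behind the grasp point.
Start: joints at [-0.085, 0.13, 1.488, -0, 1.523, -0.085], TCP at [0.6, 0, 0.23] pointing down, gripper open.
Joint ranges: [-2.96, 2.96], [-0.89, 2.26], [0.02, 2.5], [-1.34, 4.48], [0, 2.73], [-2.66, 2.66]. Speed limits (rad/s): [2.39, 2.39, 2.79, 3.14, 3.14, 3.14].

## Interface

Orientations are given as a rotation vector (axis times angle).
In Python, from plant import robot gives the robot as it stands. The module is installed in compiled form; this text tells all that it offers.
- The arm moves only by the tool move_arm, never from a script. Its argument "deltas" is one flat list of numbers, 7 for each row, row after row: the shift along the tool's x, y, z in m, then the turn, a rotation vector about the tool's x, y, z in rad, then the opening, from 0 (shut) to 1 (fully open). A call has 1 to 12 rows; each row is the pose to reach, as a shift and turn from the pose commanded when the call began, along the tool's axes at that moment; what a row does not reach only later rows make up. A row lasts 1/8 s, in which the tool goes at most 62.5 mm and 10.7 degrees, less where a joint would pass 70% of its speed; a pose out of reach is approached as far as the arm can. A call with a gripper value outside its range is refused whole. The fingers move at their own pace and stop on an object; "squeeze" is the grip in N (left out, the last holds). Time passes only in rows, so rows that repeat a pose let the fingers close. It gives the time, the measured TCP pose, the force, the opening and the grip force at its end, in the units of the state.
- robot.read_state(): the state, without advancing time (a new reading comes with each control period).
- robot.read_camera(name): name is "scene" or "side" or "wrist"; returns (picture, depth): 384x512x3 uint8, red, green, blue; 384x512 float32, m along the optical axis (not along the pixel's ray), 0 where there is no reading.
- robot.camera_model(name): a dict with "K" (3x3 intrinsics, pixels), "R" (3x3) and "t" (3): a world point X has camera coordinates R X + t; the wrist camera has in their place "tool_from_camera" (4x4, takes a point from camera to tool coordinates, whose origin is the TCP and whose axes are the flange's). Camera axes: x right, y down, z forward; pixel columns grow to the right and rows downward; lengths in m; the calibration is good to about 2 mm. A picture is of the moment at which its call begins: read the wrist's pose just before it. camera_model takes no time and is no camera call.
- robot.close_job(): hands the job in; it is judged then, once.
Trained networks look in the newest picture that a camera, given by its name, has taken for a name from the list of things; names that differ only in an ending like _2 or _b are one class to them, and where a whole thing is asked for, a point or a joint stands for the part that bears it (a point fixed in the world has none). Each returns a list of dicts, best first, with "confidence" (0 to 1); they miss things now and then, are a little off and sometimes report something else, mostly with a low value. They report only what shows in the picture. A call takes as long as a camera call.
- robot.recognise(camera, label): "uv" ([column, row] in pixels, amid what is visible of it).
The state is a dict: "t": time; "q": joint angles; "dq": joint speeds; "joint_torque": joint torques, N m; "tool_pos": TCP position; "orientation": TCP orientation; "force": force on the tool from outside, world axes, zero at the start; "wrist_torque": the same for the moment, N m; "opening": finger opening in m; "gripper_force": force on a finger pad.
Only numpy, scipy, OpenCV 4.12 (cv2) and the standard library are available. Lean on these libraries where they do the work, as an engineer would, in place of code of your own. Each camera call takes 0.05 s, during which the arm holds its last target. There are 200 camera calls.

## Working session

There is one attempt and no reset: what is moved stays moved. The work goes in short steps, Python scripts to look and compute and a tool call to move; the robot and the scene stay as the last step left them, time stands still between calls to the robot, and variables do not carry over. Pictures are saved under pics/ and viewed, at most 10 in all, crops included, and the job is handed in when it is done.

Besides the shell and the picture viewer there is one more tool, called as name(argument=value, ...) on one line, values as JSON. move_arm: Moves the arm, as the interface text tells. Its arguments: {"type":"object","properties":{"deltas":{"type":"array","items":{"type":"number"}},"squeeze":{"type":"number"}},"required":["deltas"]}

```bash
mkdir -p pics; cat > h.py <<'E'
import numpy as np,cv2
from plant import robot
from scipy.spatial.transform import Rotation as Ro
def cloud(name):
    st=robot.read_state(); im,d=robot.read_camera(name); m=robot.camera_model(name)
    v,u=np.mgrid[:384,:512]; K=np.array(m["K"])
    P=np.stack([(u-K[0,2])/K[0,0]*d,(v-K[1,2])/K[1,1]*d,d],-1)
    if "R" in m: W=(P-np.array(m["t"]))@np.array(m["R"])
    else:
        T=np.array(m["tool_from_camera"]); W=P@T[:3,:3].T+T[:3,3]
        W=W@Ro.from_rotvec(st["orientation"]).as_matrix().T+st["tool_pos"]
    W[d==0]=np.nan
    return im,W
def save(im,f): cv2.imwrite(f,im[...,::-1])
E
python3 - <<'E'
from h import *
for c in ["scene","side"]:
    im,W=cloud(c); save(im,f"pics/{c}.png")
    for l in ["retainer","reset_knob","counter","container_lid","seat_ring"]:
        for r in robot.recognise(c,l)[:2]:
            u,v=np.round(r["uv"]).astype(int); print(c,l,u,v,round(r["confidence"],2),W[v,u].round(3))
print(robot.read_state())
E
```

```text
scene retainer 205 180 0.68 [ 0.629 -0.166  0.027]
scene reset_knob 302 275 0.67 [0.759 0.254 0.092]
scene reset_knob 210 134 0.62 [ 0.482 -0.251  0.052]
scene counter 214 140 0.7 [ 0.488 -0.232  0.04 ]
scene container_lid 315 219 0.89 [0.559 0.197 0.026]
scene seat_ring 319 206 0.72 [0.508 0.186 0.02 ]
side retainer 260 164 0.84 [ 0.619 -0.155  0.029]
side reset_knob 306 153 0.59 [ 0.471 -0.247  0.035]
side counter 306 155 0.92 [ 0.468 -0.231  0.041]
side container_lid 251 257 0.68 [0.547 0.216 0.006]
side seat_ring 307 154 0.64 [ 0.466 -0.241  0.036]
side seat_ring 265 248 0.6 [0.514 0.175 0.01 ]
{'t': 0.6, 'q': array([-8.54097775e-02,  1.30391187e-01,  1.48819216e+00, -2.14438143e-05,
        1.52301251e+00, -8.54175223e-02]), 'dq': array([ 0.00018909,  0.00092638, -0.00142996,  0.00072197, -0.00111415,
        0.00019654]), 'joint_torque': array([-1.83101201e-05, -5.59406412e+01, -4.91793644e+01,  7.68967462e-02,
        2.29672651e-02,  4.01076659e-05]), 'tool_pos': array([6.00003481e-01, 8.29975881e-06, 2.29644798e-01]), 'orientation': array([ 2.22142370e+00,  2.22144318e+00, -2.89745985e-05]), 'force': array([-0.12028508, -0.20387202, -0.28668838]), 'wrist_torque': array([-0.00849402,  0.00413797, -0.01528867]), 'gripper_force': 0.0, 'opening': 0.09303350045598399}
```

View pics/scene.png

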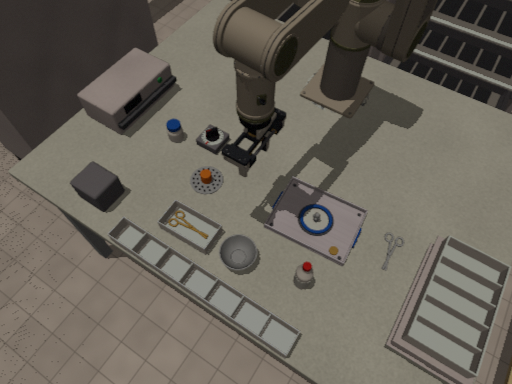

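The scene shows the counter at about (212,137), the retainer at (206,180) and the lid ring at (317,219). The counter stands in the nearer place. I'll look closer with the wrist camera.

move_arm(deltas=[-0.05, -0.02, -0.01, 0, 0, 0, 1, -0.1, -0.05, -0.02, 0, 0, 0, 1, -0.15, -0.08, -0.03, 0, 0, 0, 1, -0.2, -0.1, -0.03, 0, 0, 0, 1, -0.22, -0.11, -0.03, 0, 0, 0, 1, -0.22, -0.11, -0.03, 0, 0, 0, 1, -0.22, -0.11, -0.03, 0, 0, 0, 1])

```text
t: 1.48
tool_pos: [0.4903, -0.2194, 0.2597]
orientation: [-2.221, -2.221, -0.001]
force: [-0.3, 0.9, 0.0]
opening: 0.0926
gripper_force: 0.0
```

```bash
python3 - <<'E'
from h import *
print(np.array(robot.camera_model("wrist")["tool_from_camera"]).round(3))
im,W=cloud("wrist"); save(cv2.resize(im,(768,576)),"pics/w1.png"); np.savez("w1.npz",im=im,W=W)
s=robot.read_state(); print(s["tool_pos"],s["orientation"],s["t"])
for l in ["retainer","reset_knob","counter"]:
    for r in robot.recognise("wrist",l)[:2]:
        u,v=np.round(r["uv"]).astype(int); print(l,u,v,round(r["confidence"],2),W[v,u].round(3))
# knob bar top points
m=(W[...,2]>0.058)&(W[...,2]<0.072)&(W[...,0]<.56)&(W[...,1]>-.3)&(W[...,1]<-.17)
p=W[m]; print(len(p),np.median(p,0)); 
print(cv2.minAreaRect(p[:,:2].astype(np.float32)*1000))
E
```

```text
[[-0.    -0.968 -0.25   0.07 ]
 [ 1.    -0.    -0.001  0.   ]
 [ 0.001 -0.25   0.968 -0.155]
 [ 0.     0.     0.     1.   ]]
[ 0.49045083 -0.21910934  0.25963891] [-2.22040354e+00 -2.22234240e+00 -5.39525205e-04] 1.525
retainer 344 125 0.74 [ 0.603 -0.166  0.039]
reset_knob 245 186 0.71 [ 0.475 -0.244  0.054]
counter 243 179 0.87 [ 0.472 -0.239  0.033]
327 [ 0.47282569 -0.24796081  0.06551397]
((472.3548889160156, -248.8064727783203), (12.622588157653809, 42.45370101928711), 56.793212890625)
```

View pics/w1.png

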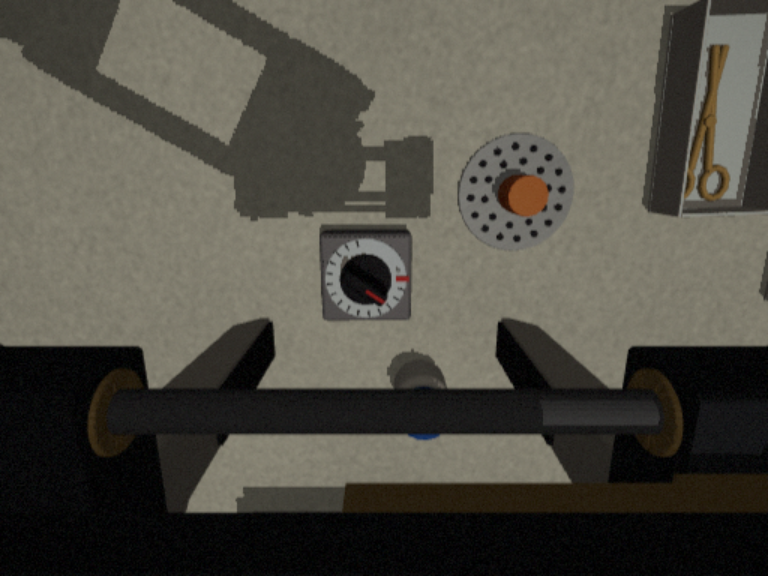

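The wrist view shows the counter at (366,275), with the red mark pointing to +x and the stripe to the lower right, about −33°. The retainer hub is at about (523,195). I'll measure the remaining angles and positions before moving.

```bash
python3 - <<'E'
from h import *
z=np.load("w1.npz"); im,W=z["im"].astype(int),z["W"]
c=np.array([.4724,-.2488])
R,G,B=im[...,0],im[...,1],im[...,2]
red=(R>1.8*G)&(R>1.8*B)&(R>70)&(np.linalg.norm(W[...,:2]-c,axis=-1)<.045)
lo=red&(W[...,2]<.045); hi=red&(W[...,2]>.055)
for n,m in(("mark",lo),("stripe",hi)):
    p=W[m]; q=np.median(p,0); print(n,len(p),q,np.degrees(np.arctan2(q[1]-c[1],q[0]-c[0])))
m=(abs(W[...,2]-.031)<.004)&(np.linalg.norm(W[...,:2]-c,axis=-1)<.07)
print("box",cv2.minAreaRect(W[m][:,:2].astype(np.float32)*1000))
o=(R>1.6*G)&(W[...,2]>.034)&(W[...,2]<.046)&(np.linalg.norm(W[...,:2]-[.615,-.166],axis=-1)<.05)
p=W[o]; print("hub",len(p),p.mean(0),cv2.minEnclosingCircle(p[:,:2].astype(np.float32)*1000))
m=(W[...,2]>.001)&(W[...,2]<.009)&(np.linalg.norm(W[...,:2]-[.615,-.166],axis=-1)<.075)
print("disc",cv2.minEnclosingCircle(W[m][:,:2].astype(np.float32)*1000))
m=(W[...,2]>.05)&(W[...,2]<.085)&(W[...,1]<-.29)&(W[...,1]>-.42)
print("jar",m.sum(),np.median(W[m],0) if m.any() else "")
E
```

```text
mark 29 [ 0.50629686 -0.24892918  0.0302809 ] -0.21835964243256661
stripe 40 [ 0.48124223 -0.25604332  0.06612464] -39.32342240044068
box ((471.897705078125, -248.34332275390625), (82.94686126708984, 83.79936218261719), 89.96837615966797)
hub 585 [ 0.61286843 -0.17254581  0.03899946] ((613.9125366210938, -172.5205535888672), 17.73090934753418)
disc ((615.326904296875, -165.84405517578125), 74.03617095947266)
jar 76 [ 0.52563165 -0.38904724  0.06880969]
```

move_arm(deltas=[-0.015, -0.01, 0.03, 0, 0, -0.17, 0.5, -0.029, -0.018, 0.06, 0, 0, -0.34, 0.5, -0.029, -0.018, 0.09, 0, 0, -0.51, 0.5, -0.029, -0.018, 0.1, 0, 0, -0.68, 0.5, -0.029, -0.018, 0.11, 0, 0, -0.85, 0.5, -0.029, -0.018, 0.11, 0, 0, -0.99, 0.5, -0.029, -0.018, 0.11, 0, 0, -0.99, 0.5, -0.029, -0.018, 0.11, 0, 0, -0.99, 0.5], squeeze=20)

```text
t: 2.68
tool_pos: [0.4723, -0.2487, 0.1499]
orientation: [0.903, 3.009, -0.0]
force: [-0.2, 0.7, -0.2]
opening: 0.0466
gripper_force: 0.0
```

move_arm(deltas=[0, 0, 0.04, 0, 0, 0, 0.5, 0, 0, 0.08, 0, 0, 0, 0.5, 0, 0, 0.098, 0, 0, 0, 0.5, 0, 0, 0.098, 0, 0, 0, 0.5, 0, 0, 0.098, 0, 0, 0, 0, 0, 0, 0.098, 0, 0, 0, 0, 0, 0, 0.098, 0, 0, 0, 0, 0, 0, 0.098, 0, 0, 0, 0, 0, 0, 0.098, 0, 0, 0, 0], squeeze=20)

```text
t: 3.8
tool_pos: [0.472, -0.25, 0.0523]
orientation: [0.9, 3.009, -0.003]
force: [-4.3, -3.3, 3.3]
opening: 0.0122
gripper_force: 20.0
```

move_arm(deltas=[0, 0, 0, 0, 0, -0.12, 0, 0, 0, 0, 0, 0, -0.24, 0, 0, 0, 0, 0, 0, -0.36, 0, 0, 0, 0, 0, 0, -0.48, 0, 0, 0, 0, 0, 0, -0.56, 0, 0, 0, 0, 0, 0, -0.6, 0, 0, 0, 0, 0, 0, -0.63, 0, 0, 0, 0, 0, 0, -0.63, 0, 0, 0, 0, 0, 0, -0.63, 0])

```text
t: 4.92
tool_pos: [0.4719, -0.2502, 0.0523]
orientation: [-0.076, 3.141, -0.003]
force: [-3.5, -4.7, 3.0]
opening: 0.0124
gripper_force: 20.5
```

```bash
python3 - <<'E'
from h import *
s=robot.read_state(); print(s["wrist_torque"],s["force"],s["orientation"],Ro.from_rotvec(s["orientation"]).as_matrix()[:,1])
E
```

```text
[-0.75370631  0.51280606 -0.4052399 ] [-3.53663338 -4.72107861  2.97066391] [-7.59061568e-02  3.14059337e+00 -2.92443995e-03] [-0.0483104   0.99883063 -0.00186321]
```

The wrist torque of −0.4 N m is well above the knob's friction, so it's against the stop. I'll release, lift and verify.

move_arm(deltas=[0, 0, 0, 0, 0, 0.03, 0, 0, 0, 0, 0, 0, 0.03, 0.4, 0, 0, 0, 0, 0, 0.03, 0.4, 0, 0, 0, 0, 0, 0.03, 0.4, 0, 0, -0.05, 0, 0, 0.03, 0.6, 0, 0, -0.1, 0, 0, 0.03, 0.8, 0, 0, -0.15, 0, 0, 0.03, 0.8, 0, 0, -0.18, 0, 0, 0.03, 0.8, 0, 0, -0.18, 0, 0, 0.03, 0.8, 0, 0, -0.18, 0, 0, 0.03, 0.8])

```text
t: 6.18
tool_pos: [0.4716, -0.2486, 0.2303]
orientation: [0.031, -3.14, -0.001]
force: [-0.6, 0.3, -0.5]
opening: 0.0746
gripper_force: 0.0
```

```bash
python3 - <<'E'
from h import *
im,W=cloud("wrist"); save(im,"pics/w2.png")
c=np.array([.4724,-.2488]); r=np.linalg.norm(W[...,:2]-c,axis=-1)
m=(W[...,2]>.058)&(W[...,2]<.072)&(r<.04)
print(m.sum(),cv2.minAreaRect(W[m][:,:2].astype(np.float32)*1000))
im=im.astype(int);R,G,B=im[...,0],im[...,1],im[...,2]
red=(R>1.8*G)&(R>1.8*B)&(R>70)&(r<.045)
for m in (red&(W[...,2]<.045),red&(W[...,2]>.055)): print(m.sum(),np.median(W[m],0))
s=robot.read_state();print(s["t"],s["tool_pos"],s["orientation"],s["q"])
E
```

```text
381 ((471.3697814941406, -249.42250061035156), (42.221343994140625, 11.557720184326172), 0.8238782286643982)
28 [ 0.50710323 -0.24954134  0.03033422]
35 [ 0.48334706 -0.24930647  0.06642879]
6.225 [ 0.47127005 -0.24841645  0.22967353] [ 3.03450886e-02 -3.13911964e+00 -2.54231749e-03] [-5.81398860e-01 -4.90252370e-02  1.67245296e+00  4.91910468e-05
  1.52099832e+00 -2.17153061e+00]
```

View pics/w2.png

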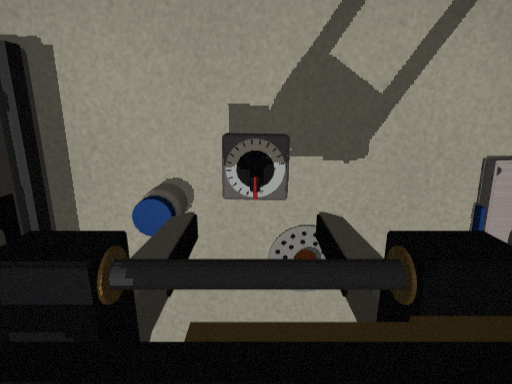

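The knob stripe at (255,187) points to the red mark at (255,197), so the counter is at zero. Next I'll measure the lid's stud with the hand empty.

move_arm(deltas=[-0.02, 0.05, -0.02, 0, 0, 0, 0.8, -0.03, 0.1, -0.02, 0, 0, 0, 0.8, -0.04, 0.15, -0.02, 0, 0, 0, 0.8, -0.05, 0.2, -0.02, 0, 0, 0, 0.8, -0.06, 0.25, -0.02, 0, 0, 0, 0.8, -0.07, 0.3, -0.02, 0, 0, 0, 0.8, -0.07, 0.35, -0.02, 0, 0, 0, 0.8, -0.07, 0.4, -0.02, 0, 0, 0, 0.8, -0.07, 0.44, -0.02, 0, 0, 0, 0.8, -0.07, 0.44, -0.02, 0, 0, 0, 0.8, -0.07, 0.44, -0.02, 0, 0, 0, 0.8, -0.07, 0.44, -0.02, 0, 0, 0, 0.8])

```text
t: 7.72
tool_pos: [0.5335, 0.1911, 0.251]
orientation: [0.028, -3.14, 0.001]
force: [0.6, -0.5, -0.5]
opening: 0.0745
gripper_force: 0.0
```

```bash
python3 - <<'E'
from h import *
im,W=cloud("wrist"); save(im,"pics/w3.png"); np.savez("w3.npz",im=im,W=W)
s=robot.read_state();print(s["t"],s["tool_pos"],s["orientation"],s["q"])
hsv=cv2.cvtColor(im,cv2.COLOR_RGB2HSV)
b=(hsv[...,0]>100)&(hsv[...,0]<130)&(hsv[...,1]>120)&(W[...,2]<.022)&(abs(W[...,2]-.014)<.006)
n,l,st,ce=cv2.connectedComponentsWithStats(b.astype(np.uint8)); k=1+np.argmax(st[1:,4])
p=W[l==k]; print("ring",st[k],np.median(p,0),cv2.minEnclosingCircle(p[:,:2].astype(np.float32)*1000))
c=np.array(cv2.minEnclosingCircle(p[:,:2].astype(np.float32))[0])
m=(W[...,2]>.034)&(W[...,2]<.045)&(np.linalg.norm(W[...,:2]-c,axis=-1)<.03)
print("tip",m.sum(),W[m].mean(0),W[m].max(0),W[m].min(0))
E
```

```text
7.775 [0.53357518 0.19113456 0.25124015] [ 2.78025886e-02 -3.14087280e+00  5.34128335e-04] [ 2.53635840e-01  3.31097514e-02  1.55161297e+00 -1.85355342e-04
  1.55753133e+00 -1.33486124e+00]
ring [ 226  137   71   69 1338] [0.54424683 0.19875333 0.01288553] ((547.097900390625, 198.287353515625), 49.789161682128906)
tip 109 [0.546659   0.19820206 0.03696485] [0.55430216 0.20616386 0.03935012] [0.53902074 0.19002476 0.03402191]
```

View pics/w3.png

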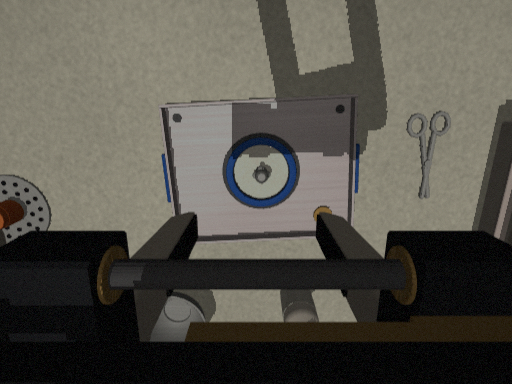

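The stud at (262,172) sits in the middle of the ring, and the tag at (322,213) is clear of it. Now to the retainer.

move_arm(deltas=[-0.01, -0.05, 0, 0, 0, 0, 0.9, -0.02, -0.1, 0, 0, 0, 0, 0.9, -0.03, -0.15, 0, 0, 0, 0, 0.9, -0.04, -0.2, 0, 0, 0, 0, 0.9, -0.05, -0.25, 0.02, 0, 0, 0, 0.9, -0.06, -0.3, 0.04, 0, 0, 0, 0.9, -0.07, -0.35, 0.06, 0, 0, 0, 0.9, -0.0735, -0.3655, 0.07, 0, 0, 0, 0.9, -0.0735, -0.3655, 0.07, 0, 0, 0, 0.9, -0.0735, -0.3655, 0.07, 0, 0, 0, 0.9, -0.0735, -0.3655, 0.07, 0, 0, 0, 0.9])

```text
t: 9.15
tool_pos: [0.6146, -0.1704, 0.1829]
orientation: [-0.033, 3.14, -0.0]
force: [-0.2, 0.7, 0.1]
opening: 0.084
gripper_force: 0.0
```

```bash
cat > hub.py <<'E'
from h import *
import sys
z0,z1=map(float,sys.argv[1:3])
s=robot.read_state(); im,W=cloud("wrist"); save(im,f"pics/hub{s['t']:.0f}.png")
p0=s["tool_pos"]; M=Ro.from_rotvec(s["orientation"]).as_matrix()
hsv=cv2.cvtColor(im,cv2.COLOR_RGB2HSV)
m=((hsv[...,0]<18)&(hsv[...,1]>140)&(W[...,2]>z0)&(W[...,2]<z1)&(np.linalg.norm(W[...,:2]-p0[:2],axis=-1)<.05))
p=W[m]; print(s["t"],p0,s["orientation"],len(p))
if len(p):
    print("mean",p.mean(0),cv2.minEnclosingCircle(p[:,:2].astype(np.float32)*1000))
    print("tool delta",M.T@(np.r_[np.array(cv2.minEnclosingCircle(p[:,:2].astype(np.float32))[0]),p[:,2].mean()]-p0))
E
python3 hub.py 0.036 0.045
```

```text
9.15 [ 0.61458572 -0.17040996  0.18291237] [-3.27648371e-02  3.13979123e+00 -4.94813953e-04] 820
mean [ 0.61293499 -0.17314454  0.03920889] ((613.336669921875, -173.15060424804688), 17.757673263549805)
tool delta [ 0.00153965 -0.00266626  0.14370206]
```

move_arm(deltas=[0, 0, 0.05, 0, 0, 0, 0.9, 0, 0, 0.1, 0, 0, 0, 0.9, 0, 0, 0.1, 0, 0, 0, 0.9, 0, 0, 0.1, 0, 0, 0, 0.9, 0, 0, 0.1, 0, 0, 0, 0.9])

```text
t: 9.82
tool_pos: [0.6162, -0.1723, 0.0852]
orientation: [-0.031, 3.137, -0.003]
force: [0.2, -0.3, 0.2]
opening: 0.0835
gripper_force: 0.0
```

```bash
python3 hub.py 0.036 0.045
```

```text
9.825 [ 0.61618341 -0.17232864  0.0851823 ] [-3.05276101e-02  3.13663250e+00 -2.86321271e-03] 1685
mean [ 0.61287826 -0.17341903  0.03923143] ((613.623779296875, -173.4749755859375), 17.86041259765625)
tool delta [ 0.00285794 -0.00099383  0.04593964]
```

move_arm(deltas=[0.0025, -0.001, 0.03, 0, 0, 0, 0.9, 0.0025, -0.001, 0.055, 0, 0, 0, 0.9, 0.0025, -0.001, 0.065, 0, 0, 0, 0.9, 0.0025, -0.001, 0.065, 0, 0, 0, 0.9, 0.0025, -0.001, 0.065, 0, 0, 0, 0, 0.0025, -0.001, 0.065, 0, 0, 0, 0, 0.0025, -0.001, 0.065, 0, 0, 0, 0, 0.0025, -0.001, 0.065, 0, 0, 0, 0, 0.0025, -0.001, 0.065, 0, 0, 0, 0, 0.0025, -0.001, 0.065, 0, 0, 0, 0], squeeze=45)

```text
t: 11.12
tool_pos: [0.6116, -0.1728, 0.0167]
orientation: [0.03, -3.141, 0.0]
force: [-0.2, 0.5, 1.4]
opening: 0.0357
gripper_force: 45.0
```

move_arm(deltas=[0, 0, -0.03, 0, 0, 0, 0, 0, 0, -0.07, 0, 0, 0, 0, 0, 0.01, -0.11, 0, 0, 0, 0, 0.01, 0.06, -0.11, 0, 0, 0, 0, 0.02, 0.11, -0.11, 0, 0, 0, 0, 0.03, 0.16, -0.11, 0, 0, 0, 0, 0.04, 0.21, -0.11, 0, 0, 0, 0, 0.05, 0.26, -0.11, 0, 0, 0, 0, 0.058, 0.31, -0.11, 0, 0, 0, 0, 0.058, 0.35, -0.11, 0, 0, 0, 0, 0.058, 0.372, -0.11, 0, 0, 0, 0, 0.058, 0.372, -0.11, 0, 0, 0, 0])

```text
t: 12.62
tool_pos: [0.5463, 0.1989, 0.1264]
orientation: [0.033, -3.141, 0.0]
force: [0.5, -0.6, -1.0]
opening: 0.0358
gripper_force: 45.0
```

move_arm(deltas=[0, 0, 0, 0, 0, 0, 0, 0, 0, 0, 0, 0, 0, 0, 0, 0, 0, 0, 0, 0, 0])

```text
t: 13.0
tool_pos: [0.5467, 0.1971, 0.1267]
orientation: [-0.028, 3.141, -0.0]
force: [-1.0, -0.9, -0.5]
opening: 0.036
gripper_force: 45.0
```

```bash
python3 - <<'E'
from h import *
s=robot.read_state(); im,W=cloud("wrist"); save(im,"pics/w5.png")
p0=s["tool_pos"]; M=Ro.from_rotvec(s["orientation"]).as_matrix(); zt=p0[2]-.0167
print(s["t"],p0,s["orientation"],s["opening"],s["force"])
hsv=cv2.cvtColor(im,cv2.COLOR_RGB2HSV); near=np.linalg.norm(W[...,:2]-p0[:2],axis=-1)
m=(hsv[...,0]<18)&(hsv[...,1]>140)&(abs(W[...,2]-zt-.04)<.005)&(near<.05)
p=W[m]; print("hub top",len(p),p.mean(0),cv2.minEnclosingCircle(p[:,:2].astype(np.float32)*1000))
m=(abs(W[...,2]-zt-.004)<.006)&(near<.065)
p=W[m]; A=np.c_[p[:,:2]-p0[:2],np.ones(len(p))]; print("disc",len(p),cv2.minEnclosingCircle(p[:,:2].astype(np.float32)*1000),np.linalg.lstsq(A,p[:,2],rcond=None)[0])
E
```

```text
13.0 [0.54665969 0.19706922 0.12665073] [-2.80199024e-02  3.14145596e+00 -1.96004022e-04] 0.035969542083461724 [-1.00026131 -0.93713863 -0.53169251]
hub top 2073 [0.54125417 0.19746099 0.14904633] ((546.0049438476562, 197.28172302246094), 18.299543380737305)
disc 11100 ((549.2343139648438, 197.68563842773438), 55.05263900756836) [0.0002924  0.00125218 0.11345334]
```

View pics/w5.png

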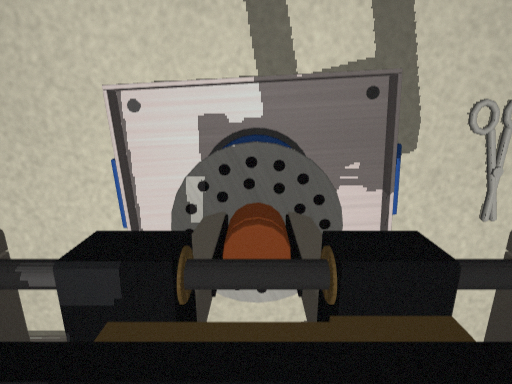

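The disc is level in the grip and centred at about (0.549,0.1976), while the stud is at (0.547,0.198). I'll correct by 2 mm and descend.

move_arm(deltas=[0.0018, 0.0006, 0.03, 0, 0, 0, 0, 0.0018, 0.0006, 0.055, 0, 0, 0, 0, 0.0018, 0.0006, 0.065, 0, 0, 0, 0, 0.0018, 0.0006, 0.07, 0, 0, 0, 0, 0.0018, 0.0006, 0.075, 0, 0, 0, 0, 0.0018, 0.0006, 0.08, 0, 0, 0, 0, 0.0018, 0.0006, 0.08, 0, 0, 0, 0, 0.0018, 0.0006, 0.08, 0, 0, 0, 0])

```text
t: 14.05
tool_pos: [0.5448, 0.1987, 0.047]
orientation: [-0.03, 3.141, 0.0]
force: [0.0, -0.5, -1.2]
opening: 0.0357
gripper_force: 45.0
```

No side force, and the nose is inside the socket. Pressing on.

move_arm(deltas=[0, 0, 0.003, 0, 0, 0, 0, 0, 0, 0.006, 0, 0, 0, 0, 0, 0, 0.009, 0, 0, 0, 0, 0, 0, 0.011, 0, 0, 0, 0, 0, 0, 0.013, 0, 0, 0, 0, 0, 0, 0.015, 0, 0, 0, 0, 0, 0, 0.017, 0, 0, 0, 0, 0, 0, 0.017, 0, 0, 0, 0, 0, 0, 0.017, 0, 0, 0, 0])

```text
t: 15.18
tool_pos: [0.5445, 0.1987, 0.0297]
orientation: [0.03, -3.141, -0.0]
force: [-0.1, -0.3, 0.1]
opening: 0.0357
gripper_force: 45.0
```

```bash
python3 -c "
from h import *
for i in range(3):
    s=robot.read_state(); print(s['t'],s['tool_pos'],s['force'],s['wrist_torque']); robot.read_camera('side')"
```

```text
15.175 [0.54453535 0.19870461 0.02970614] [-0.14984767 -0.30295566  0.14806734] [-0.05685624  0.04489609  0.00065093]
15.225 [0.54456745 0.19870382 0.02974113] [-0.61313888 -1.33855319 -0.10664081] [-0.04487095  0.02762474  0.01565967]
15.275 [0.54461595 0.19871901 0.02975177] [-0.70216769 -0.86389333  0.30124049] [0.00756496 0.04544835 0.03017678]
```

move_arm(deltas=[0, 0, 0.001, 0, 0, 0, 0, 0, 0, 0.002, 0, 0, 0, 0, 0, 0, 0.003, 0, 0, 0, 0, 0, 0, 0.004, 0, 0, 0, 0, 0, 0, 0.004, 0, 0, 0, 0, 0, 0, 0.004, 0, 0, 0, 0])

```text
t: 16.08
tool_pos: [0.5448, 0.1988, 0.0266]
orientation: [-0.03, 3.141, 0.0]
force: [-5.3, -0.5, 10.1]
opening: 0.0359
gripper_force: 45.0
```

```bash
python3 - <<'E'
from h import *
for i in range(3):
    s=robot.read_state(); print(s['t'],s['tool_pos'],s['force'],s['gripper_force']); im,W=cloud("wrist")
save(im,"pics/w6.png"); p0=s["tool_pos"]
near=np.linalg.norm(W[...,:2]-p0[:2],axis=-1)
m=(W[...,2]<.028)&(W[...,2]>.008)&(near<.058)
p=W[m]; med=np.median(p[:,2]); p=p[abs(p[:,2]-med)<.002]
print(med,cv2.minEnclosingCircle(p[:,:2].astype(np.float32)*1000),np.linalg.lstsq(np.c_[p[:,:2]-p0[:2],np.ones(len(p))],p[:,2],rcond=None)[0])
E
```

```text
16.075 [0.54480324 0.19877201 0.02656697] [-5.27125012 -0.53149676 10.1292652 ] 45.00308268237859
16.125 [0.54479352 0.19875663 0.02655367] [-5.05588533 -0.77034671 10.74639772] 45.003180680796504
16.175 [0.54482159 0.19874636 0.02657021] [-5.06113726 -0.65435969  9.64770796] 45.003313254565
0.013439954710999444 ((547.1870727539062, 199.33326721191406), 54.94633865356445) [-0.00170576  0.00074552  0.01335563]
```

View pics/w6.png

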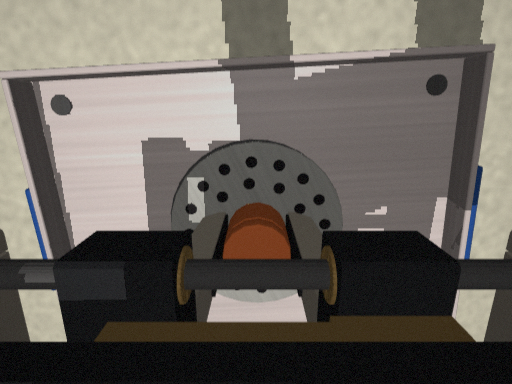

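The disc top is at 13.4 mm, so the underside is about 4 mm below the uncompressed seat. The retainer is level, centred within 1.5 mm, and pushed with about 10 N. It is home and held, so I'll hand in.

```bash
python3 -c "
from plant import robot
print(robot.close_job())"
```

```text
the job is handed in; nothing more can be done
None
```

I turned the reset knob back to zero, clicked the retainer home on the stud, and handed the job in at about 16 s with the gripper still pushing it onto the seat ring with about 10 N; no verdict was returned.

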